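Load the notched glass sample plate under the reader's sprung clips

ROBOT

A 6-joint arm with a two-finger parallel gripper is mounted at the origin on the work surface. World frame = base frame: x ahead of the robot, y to its left, z up, the work surface at z = 0. Lengths are in m, angles in rad, forces in N, time in s.
With the tool pointing down it reaches from about 0.35 to 0.85 m from the base axis. Payload 8.1 kg.
Tool frame: the origin (TCP) lies at the very end of the fingers, on their centre line; the grasp point (between the pads) lies 19 mm behind it; z points along the fingers, x is the direction in which the jaws open and shut, and the axes are right-handed (so a half turn about z gives the same grasp; the last joint's range is limited). The gripper opens to 93 mm and grips with 3 to 60 N. Pads are 15 mm wide; open, the fingers measure 128 mm over their backs; the gripper's body (75 mm by 188 mm) begins 65 mm behind the grasp point.
Start: joints at [1.26, 0.13, 1.488, -0, 1.523, -0.085], TCP at [0.134, 0.585, 0.219] pointing down, gripper open.
Joint ranges: [-2.96, 2.96], [-0.89, 2.26], [0.02, 2.5], [-1.34, 4.48], [0, 2.73], [-2.66, 2.66]. Speed limits (rad/s): [2.39, 2.39, 2.79, 3.14, 3.14, 3.14].

INTERFACE

Orientations are given as a rotation vector (axis times angle).
In Python, from plant import robot gives the robot as it stands. The module is installed in compiled form; this text tells all that it offers.
- The arm moves only by the tool jog_arm, never from a script. Its argument "commands" is one flat list of numbers, 5 for each row, row after row: the gripper's target within -1 to 1 (shut at 1, half-way at 0, fully open at -1), then the shift along the tool's x, y, z in m, then the turn about the tool's z in degrees. A call has 1 to 20 rows; each row shifts and turns the commanded pose from where the row before left it, along the tool's axes as they then stand; what a row does not reach is not made up. A row lasts 1/12 s, in which the tool goes at most 41.7 mm and 7.16 degrees, less where a joint would pass 70% of its speed; a pose out of reach is approached as far as the arm can. A call is refused whole if a number of a shift passes 0.0417 or a number of a turn 7.16, either way. A call with a gripper value outside its range is refused whole. The fingers move at their own pace and stop on an object; "grip_force" is the grip in N (left out, the last holds). Time passes only in rows, so rows that do not move let the fingers close. It gives the time, the measured TCP pose, the force and the opening at its end, in the units of the state.
- robot.read_state(): the state, without advancing time (a new reading comes with each control period).
- robot.read_camera(name): name is "scene" or "top"; returns a dict with "img" (480x640x3 uint8, blue, green, red), "vfov" (degrees; the focal length in pixels is half the picture's height over the tangent of half this angle, whatever the lens; pixels are square), "cx", "cy" (the principal point, pixels), "k1" (the pictures are not rectified: a ray, as slopes to the right and down, at radius r is drawn at 1 + k1 r^2 times it, then the intrinsics apply), "extrinsics" (4x4, takes a point from world to camera coordinates). Camera axes: x right, y down, z forward; pixel columns grow to the right and rows downward; lengths in m; the calibration is good to about 2 mm. A picture is of the moment at which its call begins. There is no depth.
- robot.close_job(): hands the job in, once; it reports no verdict.
Trained networks look in a picture, given as the dict that the camera call returned (one of the last four; its "shot" number tells which), for a name from the list of things; names that differ only in an ending like _2 or _b are one class to them, and where a whole thing is asked for, a point or a joint stands for the part that bears it (a point fixed in the world has none). Each returns a list of dicts, best first, with "score" (0 to 1); they miss things now and then, are a little off and sometimes report something else, mostly with a low value. They report only what shows in the picture. A call takes as long as a camera call. They do not tell look-alikes from the thing itself.
- robot.recognise(thing, picture): "box" ([centre column, centre row, width, height] as shares, 0 to 1, of the picture: columns of its width, rows of its height, round what is visible of it).
- robot.pinpoint(thing, picture): "position" ([row, column] as shares, 0 to 1, of the picture: columns of its width, rows of its height: a listed point, or the origin of a listed thing).
The state is a dict: "t": time; "q": joint angles; "dq": joint speeds; "joint_torque": joint torques, N m; "tool_pos": TCP position; "orientation": TCP orientation; "force": force on the tool from outside, world axes, zero at the start; "wrist_torque": the same for the moment, N m; "opening": finger opening in m.
Only numpy, scipy, OpenCV 4.12 (cv2) and the standard library are available. Lean on these libraries where they do the work, as an engineer would, in place of code of your own. Each camera call takes 0.05 s, during which the arm holds its last target.

TASK

Take the glass plate with the two side notches by its grip bar, lay it gently and flat on the open end of the reader's metal bed, and slide it gently in under the two sprung clips, which must ride up over its nose, until it meets the rubber bumper and both clips snap down into the notches. Then let go of it; never force the glass as it slides (a push of 10 N is ample) and leave everything else on the bench where it is.

Things in the scene. Friction and masses are not known exactly. Their poses are not given: they have to be found in the camera images.
- plate: Clear glass plate, 110 long (x) x 60 wide (y) x 6 mm thick, about 0.18 kg. Origin: centre of the underside; z up. +x points to the nose (x = +55 mm), which goes in first. Each long edge has a rectangular notch from x = +11 to +28.5 mm, 14 mm deep (32 mm of glass between them). At the start it lies on a 3 mm grey pad, in one of two places, beside blank.
- plate_grip (a point): Centre of the plate's upright aluminium grip bar, 24 mm above the plate's underside, at plate x = -42 mm. The bar is 14 mm thick along the plate's x, 44 mm along y, its top 42 mm above the plate's underside. Grip it across its 14 mm.
- reader: Fixed cream reader, base 335 x 150 mm. Origin: on the bench under the bed's centre line; z up; +x = the way the plate is slid in. Bare metal bed, 74 mm wide, top 45 mm above the bench, x = -135 (open end) to +110 mm; beyond it a housing 113 mm high. Guide rails 5 mm high, 63 mm apart inside, x = -10 to +45, flared mouth 73 mm wide from x = -30. Sliding, the glass must not meet over 20 N in all.
- landing (a point): Point on top of the bed's open end, on its centre line, at reader x = -80 mm, z = 45 mm. A plate laid with its origin here lies clear of rails and clips. The plate is home with its origin at reader x = -14 + d mm (2 mm either way), so 66 + d mm farther in. Nosing under both clips takes a push of about 3 to 8 N, sliding on about 1 to 4 N.
- scale (a point): Point on the bed's centre line at reader x = +10 mm, z = 45 mm. The dark steel carriage with clips and bumper is locked beyond it at an unreported setting d, 0 to 28 mm, to be found by feel or sight: clip toes at reader x = 10 + d, face of the rubber bumper at x = 41 + d. The bumper yields at 1 N, then 2 N per mm, for 2 mm, then is solid.
- clip_left (a joint): Angle (rad) of the sprung steel clip at reader y = +24 mm: a 50 mm leaf, hinged on the carriage 14 mm above the bed, reaching back to the open end, with a round toe and upturned lip that the plate's nose pushes up. 0 = down, toe 1 mm above the bed (also when snapped into a notch); about 0.10 riding on the glass, pressing with about 1.6 N.
- clip_right (a joint): The same for the clip on the reader's other side, y = -24 mm.
- blank: A like plate with the same grip bar and size but straight edges, no notches: not to be used, leave it. Origin as for the plate.
- reagent: Amber bottle, 60 mm wide, 130 mm tall, origin under its centre. Leave it.
- jar: White jar with a red lid, 44 mm wide, 48 mm tall, origin under its centre. Leave it.
- beaker: Glass beaker, 68 mm wide, 85 mm tall, origin under its centre. Leave it.
- dish: Flat clear dish, 60 mm wide, 12 mm high, origin under its centre. Leave it.
- spatula: Flat-bladed scraper with a wooden handle, lying flat, 160 mm long. Leave it.
- weight: Brass weight, 26 mm wide, 30 mm tall, origin under its centre. Leave it.
Not all that is in view belongs to the job. What is shaped like the plate but red is not meant.

How it is judged:
By the outcome, as a careful person would: the job done as asked, in the order asked, and still so for the second after the job is handed in, with the robot touching nothing.
It also fails if it takes over 64 s, if anything falls off the work surface, if the arm or the gripper's body presses on something with over 40 N, if the wrist force passes 120 N, or if a joint passes its speed limit or range.

## Working session

There is one attempt and no reset: what is moved stays moved. The work goes in short steps, Python scripts to look and compute and a tool call to move; the robot and the scene stay as the last step left them, time stands still between calls to the robot, and variables do not carry over. Pictures are saved under pics/ and viewed, and the job is handed in when it is done.

Besides the shell and the picture viewer there is one more tool, called after "Call:" by a JSON object that holds its "name" and its "arguments", one argument or row to a line. jog_arm: Moves the arm, as the interface text tells. Its arguments: {"type":"object","properties":{"commands":{"type":"array"},"grip_force":{"type":"number"}},"required":["commands"]}

```bash
mkdir -p pics; cat > h.py <<'E'
import numpy as np,cv2
from plant import robot
def K(p):
    h=p["img"].shape[0]; f=h/2/np.tan(np.radians(p["vfov"])/2)
    return f,p["cx"],p["cy"],p["k1"],np.array(p["extrinsics"])
def ray(p,u,v):
    f,cx,cy,k1,E=K(p); d=np.array([(u-cx)/f,(v-cy)/f]); s=d.copy()
    for _ in range(30): s=d/(1+k1*(s@s))
    R=E[:3,:3];t=E[:3,3]; return -R.T@t, R.T@np.array([s[0],s[1],1])
def onz(p,u,v,z):
    o,d=ray(p,u,v); return o+d*(z-o[2])/d[2]
def proj(p,X):
    f,cx,cy,k1,E=K(p); c=E[:3,:3]@np.array(X)+E[:3,3]; s=c[:2]/c[2]; s=s*(1+k1*(s@s)); return s*f+[cx,cy]
E
python3 - <<'E'
from h import *
for n in("scene","top"):
    p=robot.read_camera(n); cv2.imwrite(f"pics/{n}0.png",p["img"])
    o,_=ray(p,320,240); print(n,p["vfov"],p["cx"],p["cy"],p["k1"],o)
    for th in("plate","plate_grip","reader","landing","scale","blank","clip_left","clip_right"):
        for r in robot.pinpoint(th,p)[:3]:
            v,u=r["position"]; print(th,round(r["score"],2),round(u*640,1),round(v*480,1))
s=robot.read_state();print(s)
E
```

```text
scene 48.80823326154815 316.74102323054296 240.37358191502202 0.010588969277582525 [1.32516909 0.02272917 0.78881182]
plate 0.95 404.1 259.8
plate 0.77 493.2 221.6
plate 0.65 518.4 278.8
plate_grip 0.78 478.4 224.4
plate_grip 0.68 530.4 258.6
plate_grip 0.61 430.3 250.6
reader 0.87 212.1 267.0
landing 0.95 249.4 247.6
landing 0.51 390.2 322.0
scale 0.77 207.1 246.2
blank 0.75 371.6 218.1
blank 0.46 205.4 246.7Traceback (most recent call last):
  File "<stdin>", line 6, in <module>
ValueError: it knows: beaker, blank, dish, jar, landing, plate, plate_grip, reader, reagent, scale, spatula, weight
```

```bash
python3 - <<'E'
from h import *
n="top"
p=robot.read_camera(n); cv2.imwrite(f"pics/{n}0.png",p["img"])
o,d=ray(p,320,240); print(n,p["vfov"],p["cx"],p["cy"],p["k1"],o,d)
for th in("plate","plate_grip","reader","landing","scale","blank"):
        for r in robot.pinpoint(th,p)[:3]:
            v,u=r["position"]; print(th,round(r["score"],2),round(u*640,1),round(v*480,1),onz(p,u*640,v*480,{"landing":.045,"scale":.045,"plate_grip":.027}.get(th,.003)).round(4))
s=robot.read_state();print(s)
E
```

```text
top 46.78891183849859 319.96850423528974 240.84844329149834 -0.1243652473178205 [0.47617916 0.09835494 1.40970241] [ 0.05648827 -0.00578855 -0.99838766]
plate 0.8 173.0 262.4 [0.5019 0.4662 0.003 ]
plate 0.77 175.4 197.9 [0.6676 0.4609 0.003 ]
plate_grip 0.85 237.8 224.1 [0.5962 0.2959 0.027 ]
plate_grip 0.72 187.1 255.7 [0.518  0.4241 0.027 ]
plate_grip 0.64 160.5 212.7 [0.6272 0.4927 0.027 ]
reader 0.92 408.7 235.8 [ 0.5644 -0.1362  0.003 ]
landing 0.95 380.6 235.3 [ 0.5637 -0.0594  0.045 ]
scale 0.63 414.1 238.7 [ 0.5545 -0.1425  0.045 ]
blank 0.97 273.6 275.8 [0.466  0.2086 0.003 ]
{'t': 0.7, 'q': array([ 1.25960211e+00,  1.30401713e-01,  1.48818592e+00, -3.76930595e-06,
        1.52300150e+00, -8.54083730e-02]), 'dq': array([-0.00092685,  0.00027071,  0.00286402,  0.00016085,  0.00014435,
        0.00090655]), 'joint_torque': array([-6.80760495e-04, -5.59574676e+01, -4.91956437e+01,  7.67583121e-02,
        2.21556507e-02,  6.02342675e-05]), 'tool_pos': array([0.13431098, 0.58478419, 0.21864194]), 'orientation': array([2.45755212e+00, 1.95704740e+00, 7.88764053e-06]), 'force': array([-0.23208538, -0.24901596,  0.5140232 ]), 'wrist_torque': array([0.0179523 , 0.04185167, 0.00196568]), 'opening': 0.09296820677779534}
```

View pics/scene0.png

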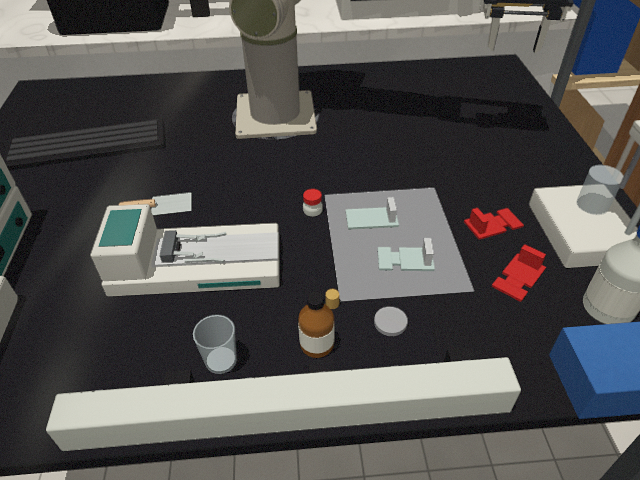

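View pics/top0.png

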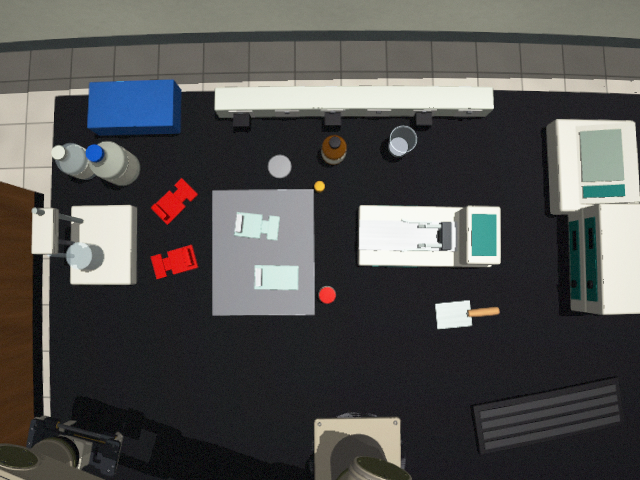

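The top view shows the notched plate at about (257,226), with its bar at (240,224). The blank is at (277,277). The reader spans columns 358–500, with its open end on the left. I'll zoom in to measure.

```bash
python3 - <<'E'
from h import *
p=robot.read_camera("top"); im=p["img"]
cv2.imwrite("pics/z1.png",cv2.resize(im[200:255,225:290],None,fx=12,fy=10.9,interpolation=cv2.INTER_CUBIC)[:600])
cv2.imwrite("pics/z2.png",cv2.resize(im[195:275,350:510],None,fx=5,fy=5,interpolation=cv2.INTER_CUBIC))
p=robot.read_camera("scene"); im=p["img"]
cv2.imwrite("pics/z3.png",cv2.resize(im[195:300,90:290],None,fx=4,fy=4,interpolation=cv2.INTER_CUBIC))
cv2.imwrite("pics/z4.png",cv2.resize(im[230:280,370:440],None,fx=10,fy=10,interpolation=cv2.INTER_CUBIC))
E
```

```text
(no output)
```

View pics/z1.png

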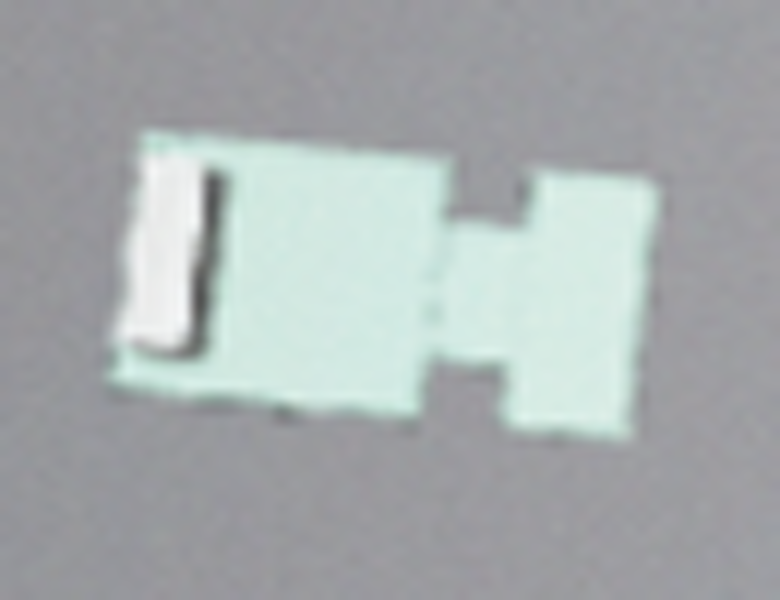

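View pics/z2.png

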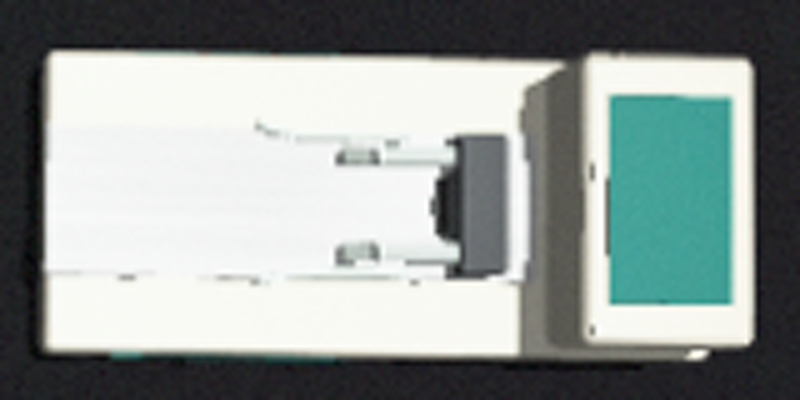

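View pics/z3.png

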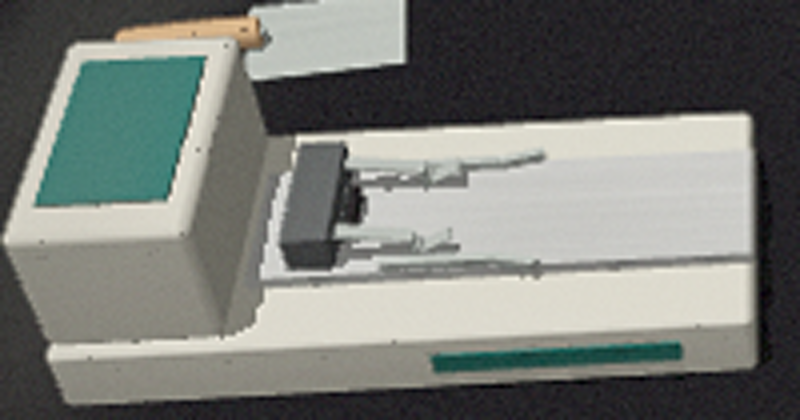

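View pics/z4.png

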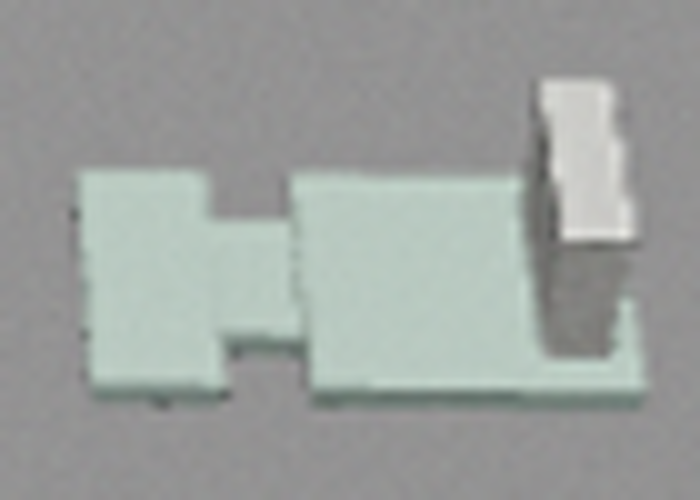

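The notched plate's corners are clear in z1. In z2 the clip toes are near zoomed column 340 and the bumper face near column 433. Next I'll fit metric poses.

```bash
python3 - <<'E'
from h import *
p=robot.read_camera("top"); im=p["img"]
def z1(u,v): return 225+(u+.5)/12-.5, 200+(v+.5)/10.9-.5
def z2(u,v): return 350+(u+.5)/5-.5,195+(v+.5)/5-.5
print("plate corners z=.009")
C=[onz(p,*z1(*c),.009)[:2] for c in((143,132),(658,180),(632,437),(110,382))]
C=np.array(C);print(C.round(4)); 
print([np.linalg.norm(C[i]-C[(i+1)%4]).round(4) for i in range(4)], "ctr",C.mean(0))
d=(C[1]+C[2]-C[0]-C[3]);print("yaw",np.degrees(np.arctan2(d[1],d[0])))
# template fit
S=8
mask=None
g=cv2.cvtColor(im,cv2.COLOR_BGR2HSV)
sub=g[200:255,225:290]; print(sub[27,20],sub[5,5],im[227,245],im[205,230])
from scipy.optimize import minimize
b=im.astype(float); val=(b[...,1]-b[...,2])  # green-red: glass greenish
poly=np.array([(-55,-30),(11,-30),(11,-16),(28.5,-16),(28.5,-30),(55,-30),(55,30),(28.5,30),(28.5,16),(11,16),(11,30),(-55,30)])/1000
bar=np.array([(-49,-22),(-35,-22),(-35,22),(-49,22)])/1000
G=b[200:255,225:290].mean(2)
def render(x):
    c,s=np.cos(x[2]),np.sin(x[2]);M=np.zeros((55*S,65*S),np.uint8)
    def pl(P,z):
        return np.array([[((proj(p,[x[0]+c*a-s*e,x[1]+s*a+c*e,z])-[225,200])+.5)*S-.5] for a,e in P]).round().astype(np.int32)
    cv2.fillPoly(M,[pl(poly,.009)],215)
    hull=cv2.convexHull(np.vstack([pl(bar,.009),pl(bar,.045)])); cv2.fillPoly(M,[hull],215); M[M==0]=155
    return cv2.resize(M.astype(float),(65,55),interpolation=cv2.INTER_AREA)
def cost(x): return np.minimum(np.abs(render(x)-G),60).mean()
x0=[*C.mean(0),np.arctan2(d[1],d[0])]
r=minimize(cost,x0,method="Nelder-Mead",options=dict(initial_simplex=[x0]+[np.array(x0)+e for e in np.diag([.004,.004,.05])]))
x=r.x;print("fit",x,np.degrees(x[2]),cost(x0),r.fun)
print("grip",x[0]-.042*np.cos(x[2]),x[1]-.042*np.sin(x[2]))
# reader edges
gr=im.astype(float).mean(2)
top=[];bot=[];left=[]
def cross(a,th,o):
    i=np.where((a[:-1]<th)&(a[1:]>=th))[0][0]; return o+i+(th-a[i])/(a[i+1]-a[i])
for u in range(365,450,4):
    top.append((u,cross(gr[195:220,u],130,195)))
    bot.append((u,275-(cross(gr[275:255:-1,u],130,0))))
for v in range(210,262,4): left.append((cross(gr[v,345:370],130,345),v))
for nme,L in(("top",top),("bot",bot),("left",left)):
    W=np.array([onz(p,u,v,.045)[:2] for u,v in L]); 
    i=0 if nme=="left" else 1
    k=np.polyfit(W[:,1-0] if i else W[:,0],W[:,0] if i else W[:,1],1); res=np.polyval(k,W[:,1] if i else W[:,0])-(W[:,0] if i else W[:,1])
    print(nme,k,res.std(),W[0],W[-1])
for n,c in dict(toeU=(338,157),toeL=(338,254),bumper=(433,205),carrU=(458,135),carrL=(450,278),flare=(257,127),bedU=(100,127),bedL=(100,273),railU=(400,138),railL=(400,279)).items():
    print(n,onz(p,*z2(*c),.045).round(4),onz(p,*z2(*c),.055).round(4))
E
```

```text
plate corners z=.009
[[0.6295 0.3019]
 [0.6172 0.1927]
 [0.5573 0.1985]
 [0.5712 0.3089]]
[np.float64(0.1099), np.float64(0.0601), np.float64(0.1113), np.float64(0.0588)] ctr [0.59381159 0.25051055]
yaw -96.79856315084224
[ 81  25 232] [115  10 152] [225 232 209] [152 147 146]
fit [ 0.59388293  0.25086968 -1.68920988] -96.78459709534252 5.259761072261072 5.2063986013986
grip 0.5988446885201826 0.29257557117678834
top [0.02689827 0.64071818] 0.00024013978474537252 [ 0.64011572 -0.02185081] [ 0.6344197  -0.23201212]
bot [0.02378022 0.49134014] 0.0002746150201302132 [ 0.49117063 -0.01974689] [ 0.48617564 -0.22862573]
left [-0.02007645  0.00652832] 0.00029367684362176407 [ 0.62687439 -0.0064535 ] [ 0.50813948 -0.00394861]
toeU [ 0.586  -0.1509  0.045 ] [ 0.5852 -0.1491  0.055 ]
toeL [ 0.5378 -0.1499  0.045 ] [ 0.5374 -0.1481  0.055 ]
bumper [ 0.5617 -0.198   0.045 ] [ 0.5611 -0.1958  0.055 ]
carrU [ 0.5965 -0.2114  0.045 ] [ 0.5956 -0.2091  0.055 ]
carrL [ 0.5254 -0.2058  0.045 ] [ 0.525  -0.2036  0.055 ]
flare [ 0.6012 -0.1107  0.045 ] [ 0.6003 -0.1092  0.055 ]
bedU [ 0.6018 -0.0327  0.045 ] [ 0.6009 -0.0317  0.055 ]
bedL [ 0.5296 -0.0316  0.045 ] [ 0.5292 -0.0307  0.055 ]
railU [ 0.5952 -0.1822  0.045 ] [ 0.5943 -0.1801  0.055 ]
railL [ 0.5251 -0.1807  0.045 ] [ 0.5248 -0.1787  0.055 ]
```

Call:
{"name": "jog_arm", "arguments": {
  "commands": [0.14,0,0,0,-6.1,0.14,-0.01,0.02,0,0,0.14,-0.0165,0.035,0,0,0.14,-0.0165,0.035,0,0,0.14,-0.0165,0.035,0,0,0.14,-0.0165,0.035,0,0,0.14,-0.0165,0.035,0,0,0.14,-0.0165,0.035,0,0,0.14,-0.0165,0.035,0,0,0.14,-0.0165,0.035,0,0,0.14,-0.0165,0.035,0,0,0.14,-0.0165,0.035,0,0,0.14,-0.0165,0.035,0,0,0.14,-0.0165,0.035,0,0,0.14,-0.01,0.02,0,0,0.14,0,0,0,0,0.14,0,0,0,0],
  "grip_force": 20
}}

```text
t: 2.27
tool_pos: [0.5658, 0.3125, 0.2181]
orientation: [-2.352, -2.082, 0.001]
force: [0.4, 0.6, 0.6]
opening: 0.04
```

```bash
cat >> h.py <<'E'
from scipy.spatial.transform import Rotation as Ro
def st(target=None):
    s=robot.read_state(); R=Ro.from_rotvec(s["orientation"]).as_matrix()
    print("t",round(s["t"],2),"pos",s["tool_pos"].round(4),"yaw",np.degrees(np.arctan2(R[1,0],R[0,0])).round(2),"z",R[:,2].round(4),"F",s["force"].round(2),"Ft",(R.T@s["force"]).round(2),"M",s["wrist_torque"].round(2),"open",round(s["opening"],4))
    if target is not None: print("tool delta",(R.T@(np.array(target)-s["tool_pos"])).round(4))
    return s,R
E
python3 -c "
from h import *
st([.5988,.2926,.0125])"
```

```text
t 2.27 pos [0.5658 0.3125 0.2181] yaw 83.02 z [-8.e-04 -1.e-04 -1.e+00] F [0.37 0.64 0.56] Ft [ 0.68  0.29 -0.56] M [0.03 0.03 0.01] open 0.04
tool delta [-0.0157  0.0353  0.2056]
```

Call:
{"name": "jog_arm", "arguments": {
  "commands": [0.14,-0.0077,0.0177,0.01,0,0.14,-0.008,0.0176,0.02,0,0.14,0,0,0.025,0,0.14,0,0,0.025,0,0.14,0,0,0.025,0,0.14,0,0,0.025,0,0.14,0,0,0.025,0,0.14,0,0,0.02,0,0.14,0,0,0.01,0,0.14,0,0,0.005,0,0.14,0,0,0,0,0.14,0,0,0,0]
}}

```text
t: 3.27
tool_pos: [0.5987, 0.2945, 0.03]
orientation: [2.349, 2.085, 0.002]
force: [-0.1, -0.6, 0.9]
opening: 0.04
```

```bash
python3 -c "
from h import *
st([.5988,.2926,.0125])
p=robot.read_camera('scene');cv2.imwrite('pics/a1.png',cv2.resize(p['img'][160:310,340:540],None,fx=4,fy=4,interpolation=cv2.INTER_CUBIC))"
```

```text
t 3.27 pos [0.5987 0.2945 0.03  ] yaw 83.2 z [ 1.4e-03  6.0e-04 -1.0e+00] F [-0.09 -0.6   0.87] Ft [-0.6  -0.02 -0.87] M [-0.03 -0.03 -0.  ] open 0.04
tool delta [-0.0019  0.0003  0.0175]
```

View pics/a1.png

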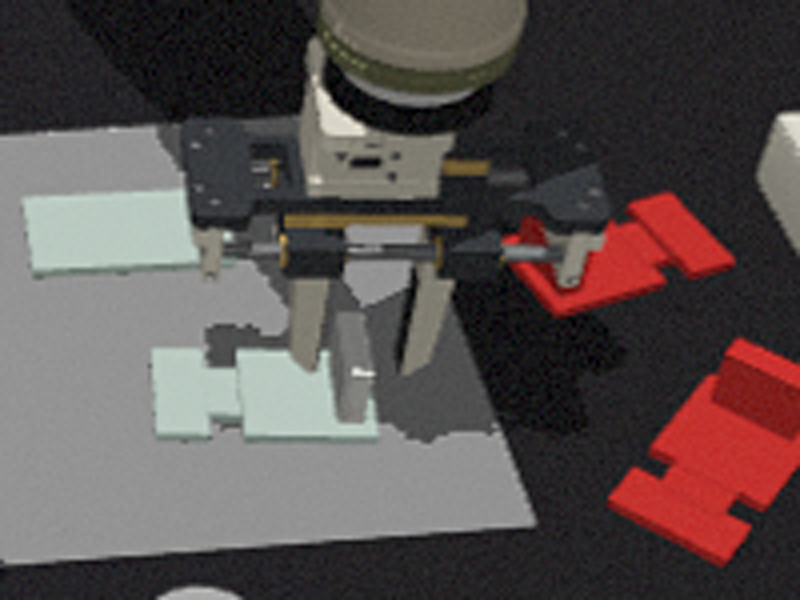

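The fingers straddle the bar, at about (305,370) and (415,370) in the crop with the bar at (355,370). I'll descend the rest and close.

Call:
{"name": "jog_arm", "arguments": {
  "commands": [0.14,-0.0019,0,0.008,0,0.14,0,0,0.006,0,0.14,0,0,0.003,0,0.14,0,0,0,0,0.14,0,0,0,0]
}}

```text
t: 3.73
tool_pos: [0.5977, 0.2916, 0.0111]
orientation: [-2.35, -2.085, 0.001]
force: [0.4, 0.2, -0.7]
opening: 0.0401
```

```bash
python3 -c "
from h import *
st([.5988,.2926,.0125])"
```

```text
t 3.73 pos [0.5977 0.2916 0.0111] yaw 83.15 z [-9.e-04 -3.e-04 -1.e+00] F [ 0.44  0.19 -0.65] Ft [0.24 0.42 0.65] M [ 0.04  0.04 -0.04] open 0.0401
tool delta [ 0.0011  0.001  -0.0014]
```

Call:
{"name": "jog_arm", "arguments": {
  "commands": [0.14,0.001,0,-0.001,0,0.5,0,0,0,0,1,0,0,0,0,1,0,0,0,0,1,0,0,0,0,1,0,0,0,0,1,0,0,0,0,1,0,0,0,0],
  "grip_force": 25
}}

```text
t: 4.4
tool_pos: [0.5982, 0.2928, 0.0128]
orientation: [2.35, 2.085, 0.0]
force: [-1.3, -0.5, 1.8]
opening: 0.0142
```

```bash
python3 -c "
from h import *
st([.5988,.2926,.0125])"
```

```text
t 4.4 pos [0.5982 0.2928 0.0128] yaw 83.16 z [ 1.e-04 -1.e-04 -1.e+00] F [-1.26 -0.5   1.76] Ft [-0.65 -1.19 -1.76] M [-0.09  0.06 -0.01] open 0.0142
tool delta [-0.0001  0.0006  0.0003]
```

Call:
{"name": "jog_arm", "arguments": {
  "commands": [1,0,0,-0.003,0,1,0,0,-0.008,0,1,0,0,-0.015,0,1,0,0,-0.02,0,1,0,0,-0.02,0,1,0,0,-0.02,0,1,0,0,-0.014,0,1,0,0,0,-1.8,1,0,0,0,-1.8,1,0,0,0,-1.8,1,0,0,0,0,1,0,0,0,0]
}}

```text
t: 5.4
tool_pos: [0.5982, 0.293, 0.1133]
orientation: [2.25, 2.192, 0.001]
force: [-0.2, 0.4, -1.5]
opening: 0.0142
```

```bash
python3 -c "
from h import *
st([.5655,-.0178,.11])
p=robot.read_camera('scene');cv2.imwrite('pics/a2.png',cv2.resize(p['img'][100:310,300:580],None,fx=2.8,fy=2.8,interpolation=cv2.INTER_CUBIC))"
```

```text
t 5.4 pos [0.5982 0.293  0.1133] yaw 88.51 z [ 4.e-04  2.e-04 -1.e+00] F [-0.15  0.38 -1.5 ] Ft [ 0.37 -0.16  1.5 ] M [ 0.01  0.01 -0.04] open 0.0142
tool delta [-0.3115 -0.0247  0.0032]
```

View pics/a2.png

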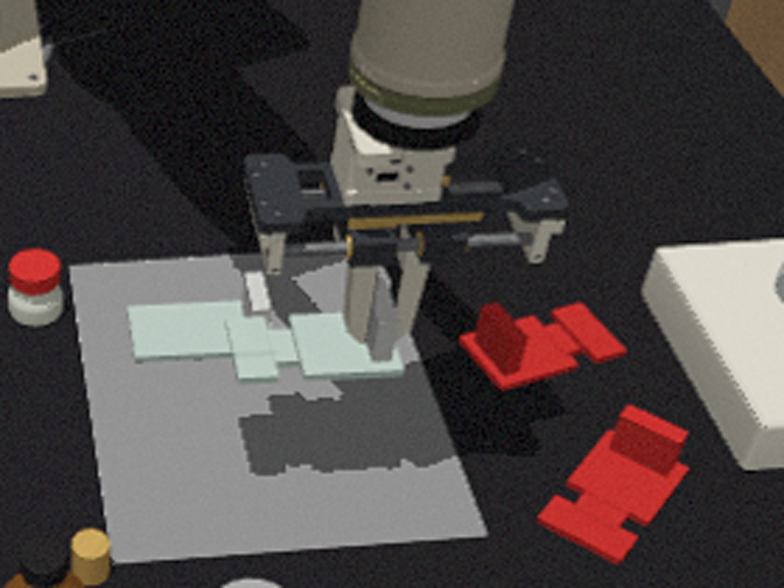

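Lifted and level. In the crop the plate, bar included, spans about (230–400, 300–380). Next I carry it over the bed.

Call:
{"name": "jog_arm", "arguments": {
  "commands": [1,-0.01,-0.001,0,0,1,-0.02,-0.0015,0,0,1,-0.027,-0.0022,0,0,1,-0.027,-0.0022,0,0,1,-0.027,-0.0022,0,0,1,-0.027,-0.0022,0,0,1,-0.027,-0.0022,0,0,1,-0.027,-0.0022,0,0,1,-0.027,-0.0022,0,0,1,-0.027,-0.0022,0,0,1,-0.027,-0.0022,0,0,1,-0.02,-0.0012,0,0,1,-0.012,-0.001,0,0,1,-0.006,-0.0004,0,0,1,0,0,0,0,1,0,0,0,0]
}}

```text
t: 6.78
tool_pos: [0.5655, -0.0169, 0.1127]
orientation: [-2.249, -2.193, -0.001]
force: [-0.1, 0.7, -2.1]
opening: 0.0136
```

```bash
python3 -c "
from h import *
st([.5655,-.0178,.0548])
for n in('scene','top'):
  p=robot.read_camera(n);cv2.imwrite('pics/a3%s.png'%n,cv2.resize(p['img'][130:310,90:350] if n=='scene' else p['img'][190:280,340:510] ,None,fx=3 if n=='scene' else 4.6,fy=3 if n=='scene' else 4.6,interpolation=cv2.INTER_CUBIC))"
```

```text
t 6.78 pos [ 0.5655 -0.0169  0.1127] yaw 88.54 z [ 0.e+00  5.e-04 -1.e+00] F [-0.09  0.7  -2.07] Ft [ 0.69 -0.1   2.07] M [ 0.09 -0.01  0.04] open 0.0136
tool delta [-0.0009  0.0001  0.0579]
```

View pics/a3scene.png

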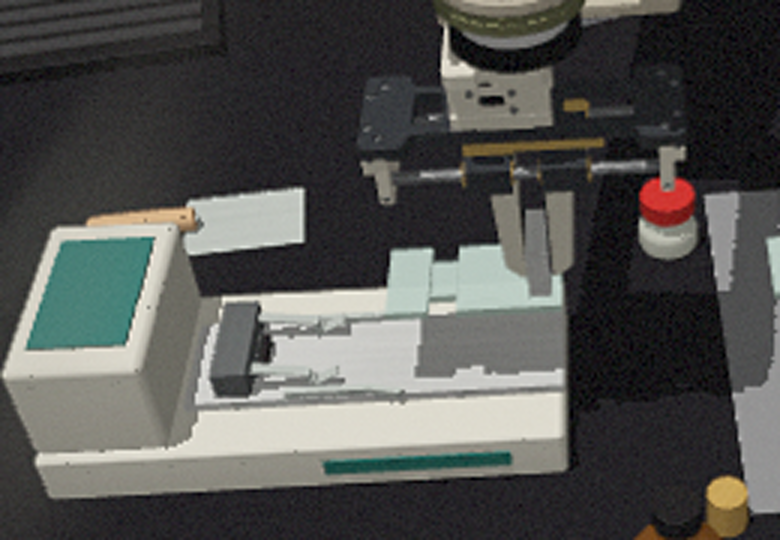

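View pics/a3top.png

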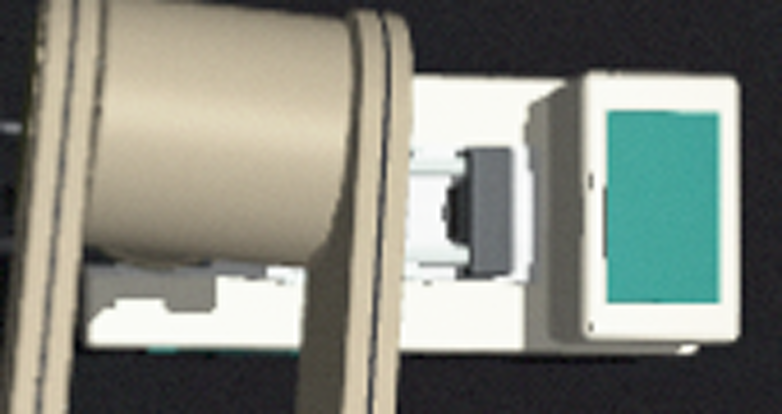

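The plate is over the open end. The top view is blocked by the arm, so I'll use the scene view. I lower to near contact, then creep.

Call:
{"name": "jog_arm", "arguments": {
  "commands": [1,0,0,0.008,0,1,0,0,0.012,0,1,0,0,0.012,0,1,0,0,0.01,0,1,0,0,0.006,0,1,0,0,0.003,0,1,0,0,0.002,0,1,0,0,0,0,1,0,0,0,0]
}}

```text
t: 7.63
tool_pos: [0.5658, -0.0175, 0.06]
orientation: [2.249, 2.193, 0.001]
force: [-0.6, 0.1, -2.1]
opening: 0.014
```

```bash
python3 -c "
from h import *
st([.5655,-.0178,.0548])
n='scene';p=robot.read_camera(n);cv2.imwrite('pics/a4.png',cv2.resize(p['img'][195:300,130:290],None,fx=5,fy=5,interpolation=cv2.INTER_CUBIC))"
```

```text
t 7.63 pos [ 0.5658 -0.0175  0.06  ] yaw 88.56 z [ 7.e-04 -1.e-04 -1.e+00] F [-0.58  0.07 -2.11] Ft [ 0.05 -0.59  2.11] M [0.09 0.03 0.02] open 0.014
tool delta [-0.0003 -0.0003  0.0052]
```

View pics/a4.png

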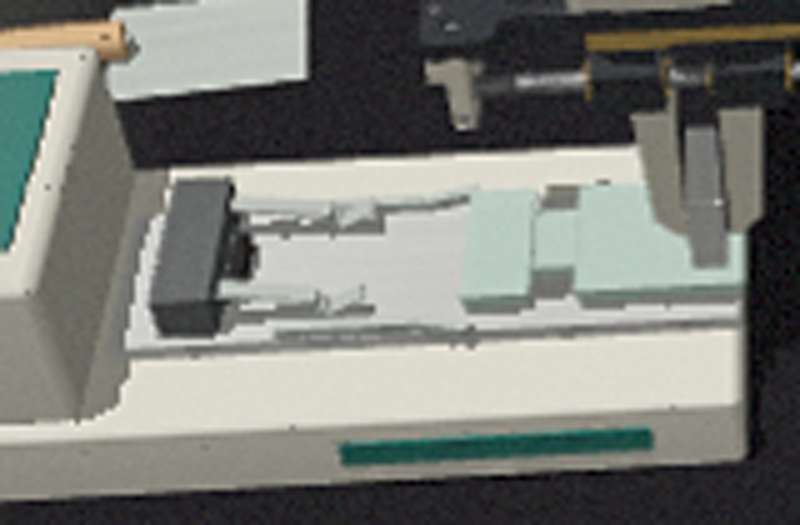

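Call:
{"name": "jog_arm", "arguments": {
  "commands": [1,0,0,0.001,0,1,0,0,0.001,0,1,0,0,0.0008,0,1,0,0,0.0005,0,1,0,0,0.0005,0,1,0,0,0.0004,0,1,0,0,0,0,1,0,0,0,0]
}}

```text
t: 8.35
tool_pos: [0.5654, -0.0174, 0.0554]
orientation: [-2.249, -2.193, 0.0]
force: [-0.4, 0.6, -2.1]
opening: 0.014
```

```bash
python3 -c "
from h import *
st([.5655,-.0178,.0548])"
```

```text
t 8.35 pos [ 0.5654 -0.0174  0.0554] yaw 88.56 z [-0.  0. -1.] F [-0.4   0.56 -2.12] Ft [ 0.55 -0.42  2.12] M [ 0.08 -0.07  0.  ] open 0.014
tool delta [-0.0004  0.0001  0.0006]
```

Call:
{"name": "jog_arm", "arguments": {
  "commands": [1,0,0,0.0003,0,1,0,0,0.0003,0,1,0,0,0,0]
}}

```text
t: 8.6
tool_pos: [0.5654, -0.0174, 0.0548]
orientation: [-2.249, -2.193, 0.0]
force: [-0.1, -0.5, -1.3]
opening: 0.0139
```

Call:
{"name": "jog_arm", "arguments": {
  "commands": [1,0,0,0.0003,0,1,0,0,0,0,1,0,0,0,0]
}}

```text
t: 8.85
tool_pos: [0.5655, -0.0174, 0.0547]
orientation: [2.249, 2.193, 0.0]
force: [-1.0, 0.5, 0.3]
opening: 0.0142
```

Call:
{"name": "jog_arm", "arguments": {
  "commands": [1,0,0,0.0003,0,1,0,0,0,0,1,0,0,0,0]
}}

```text
t: 9.1
tool_pos: [0.5657, -0.0174, 0.0547]
orientation: [2.249, 2.193, 0.0]
force: [-2.3, 0.3, 6.1]
opening: 0.0136
```

Call:
{"name": "jog_arm", "arguments": {
  "commands": [1,0,0,-0.0003,0,1,0,0,0,0,1,0,0,0,0]
}}

```text
t: 9.35
tool_pos: [0.5657, -0.0174, 0.0547]
orientation: [2.249, 2.193, 0.0]
force: [-1.6, -0.9, 4.3]
opening: 0.014
```

```bash
python3 - <<'E'
from h import *
st([.5655,-.0178,.0548])
p=robot.read_camera('scene');cv2.imwrite('pics/a5.png',cv2.resize(p['img'][210:275,160:290],None,fx=6,fy=6,interpolation=cv2.INTER_CUBIC))
u=np.array([-.0248,-.9997]);v=np.array([.9997,-.0248]);O=np.array([.5625,-.1398])
# expected outline overlay
im=cv2.resize(p['img'][210:275,160:290],None,fx=6,fy=6,interpolation=cv2.INTER_CUBIC)
def pt(x,y,z):
    w=O+u*x/1000+v*y/1000; q=proj(p,[w[0],w[1],z/1000]); return tuple(int(k) for k in ((q-[160,210]+.5)*6-.5))
for a,b,c in(((-30,36.5,45),(-10,31.5,45),(0,0,255)),((-30,-36.5,45),(-10,-31.5,45),(0,0,255)),((-10,31.5,45),(45,31.5,45),(0,0,255)),((-10,-31.5,45),(45,-31.5,45),(0,0,255)),((-135,-37,45),(-135,37,45),(0,0,255)),((-135,37,45),(110,37,45),(0,0,255)),((-135,-37,45),(110,-37,45),(0,0,255)),
 ((-25,-30,51),(-25,30,51),(255,0,0)),((-135,-30,51),(-25,-30,51),(255,0,0)),((-135,30,51),(-25,30,51),(255,0,0))):
    cv2.line(im,pt(*a),pt(*b),c,1)
cv2.imwrite('pics/a5o.png',im)
E
```

```text
t 9.35 pos [ 0.5657 -0.0174  0.0547] yaw 88.56 z [ 5.e-04 -1.e-04 -1.e+00] F [-1.57 -0.88  4.33] Ft [-0.92 -1.55 -4.33] M [ 0.04  0.21 -0.01] open 0.014
tool delta [-0.0004 -0.0002 -0.0001]
```

View pics/a5.png

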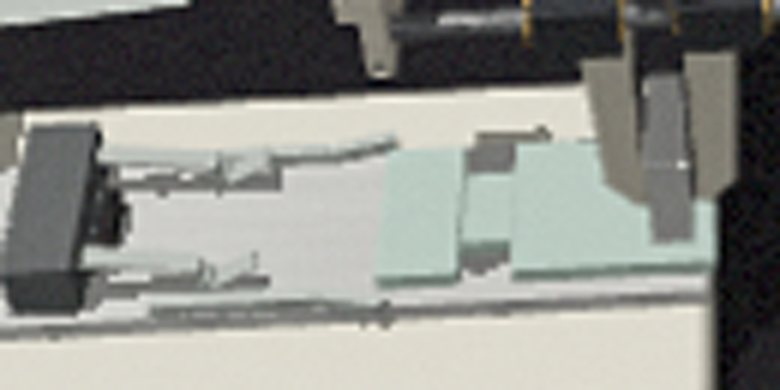

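View pics/a5o.png

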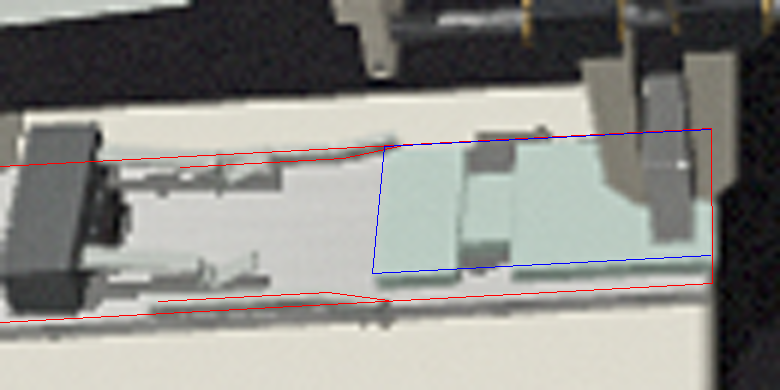

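```bash
python3 - <<'E'
from h import *
p=robot.read_camera('scene')
im0=cv2.imread('pics/scene0.png')
cv2.imwrite('pics/b1.png',cv2.resize(im0[220:275,180:290],None,fx=7,fy=7,interpolation=cv2.INTER_CUBIC))
cv2.imwrite('pics/b2.png',cv2.resize(p['img'][220:275,180:290],None,fx=7,fy=7,interpolation=cv2.INTER_CUBIC))
E
```

```text
(no output)
```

View pics/b1.png

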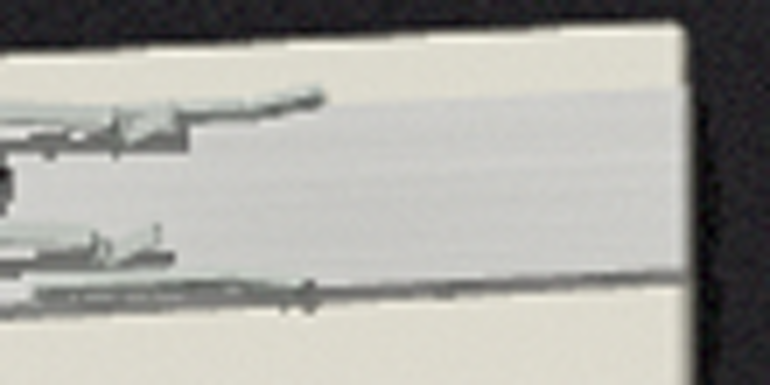

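View pics/b2.png

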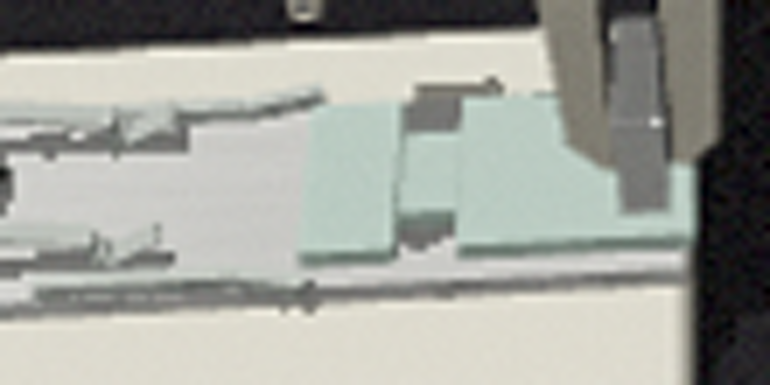

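```bash
python3 - <<'E'
from h import *
p=robot.read_camera('scene')
def W(u,v,z): return onz(p,180+(u+.5)/7-.5,220+(v+.5)/7-.5,z)[:2]
def line(L,z):
    P=np.array([W(*c,z) for c in L]); k=np.polyfit(P[:,1],P[:,0],1); return k
bf=line([(330,103),(500,95),(685,86)],.045); bn=line([(320,287),(500,279),(685,270)],.045)
pf=line([(545,95),(465,99),(400,104),(315,108)],.051); pn=line([(690,236),(460,245),(395,252),(300,256)],.051)
for y in(0,-.05,-.08):
    a,b,c,d=[np.polyval(k,y) for k in(bf,bn,pf,pn)]; print(y,"bed",round(a,4),round(b,4),"w",round(b-a,4),"plate",round(c,4),round(d,4),"w",round(d-c,4),"offset",round((c+d-a-b)/2,4))
print("slopes",bf[0],bn[0],pf[0],pn[0])
print("nose",W(315,108,.051),W(300,256,.051),"bed end",W(686,86,.045),W(688,270,.045),"clip lip",W(188,140,.05),W(175,258,.05))
E
```

```text
0 bed 0.5314 0.6063 w 0.0749 plate 0.5381 0.5987 w 0.0607 offset -0.0005
-0.05 bed 0.5299 0.6046 w 0.0747 plate 0.5373 0.5974 w 0.0601 offset 0.0001
-0.08 bed 0.529 0.6036 w 0.0746 plate 0.5368 0.5966 w 0.0598 offset 0.0004
slopes 0.030830506760550033 0.03456097096313268 0.016043870986471247 0.026745626891956295
nose [ 0.53614975 -0.11221267] [ 0.59581172 -0.11386404] bed end [ 0.53126746 -0.00507914] [ 0.60610104 -0.00673033] clip lip [ 0.54484118 -0.14831155] [ 0.59214136 -0.14877771]
```

Same-camera check: the bed measures 74.7 mm wide (true 74) and the plate 60.2 mm (true 60). The lateral offset is under 0.5 mm and the yaw agrees within about 0.6°. I'll ease the down-force, use a lighter grip, and slide.

Call:
{"name": "jog_arm", "arguments": {
  "commands": [1,0,0,-0.0003,0,1,0,0,0,0,1,0,0,0,0],
  "grip_force": 12
}}

```text
t: 9.75
tool_pos: [0.5656, -0.0174, 0.0547]
orientation: [2.249, 2.193, 0.0]
force: [2.3, -0.1, 0.3]
opening: 0.0141
```

Call:
{"name": "jog_arm", "arguments": {
  "commands": [1,-0.001,0,0,0,1,-0.002,0,0,0,1,-0.002,0,0,0,1,0,0,0,0]
}}

```text
t: 10.08
tool_pos: [0.5652, -0.0228, 0.0547]
orientation: [-2.249, -2.193, 0.0]
force: [0.1, -0.7, -0.1]
opening: 0.0139
```

Call:
{"name": "jog_arm", "arguments": {
  "commands": [1,-0.002,0,0,0,1,-0.002,0,0,0,1,-0.002,0,0,0,1,-0.002,0,0,0,1,-0.002,0,0,0,1,0,0,0,0]
}}

```text
t: 10.58
tool_pos: [0.565, -0.0329, 0.0547]
orientation: [2.249, 2.193, -0.001]
force: [0.3, -0.6, 0.0]
opening: 0.0139
```

Call:
{"name": "jog_arm", "arguments": {
  "commands": [1,-0.002,0,0,0,1,-0.002,0,0,0,1,-0.001,0,0,0,1,-0.001,0,0,0,1,0,0,0,0]
}}

```text
t: 11.0
tool_pos: [0.5648, -0.0387, 0.0548]
orientation: [-2.249, -2.193, 0.0]
force: [0.0, -0.6, -2.0]
opening: 0.0139
```

```bash
python3 - <<'E'
from h import *
st()
p=robot.read_camera('scene')
cv2.imwrite('pics/b3.png',cv2.resize(p['img'][220:275,180:290],None,fx=7,fy=7,interpolation=cv2.INTER_CUBIC))
E
```

```text
t 11.0 pos [ 0.5648 -0.0387  0.0548] yaw 88.55 z [-2.e-04 -2.e-04 -1.e+00] F [ 0.02 -0.63 -2.01] Ft [-0.62  0.03  2.01] M [-0.03  0.01 -0.04] open 0.0139
```

View pics/b3.png

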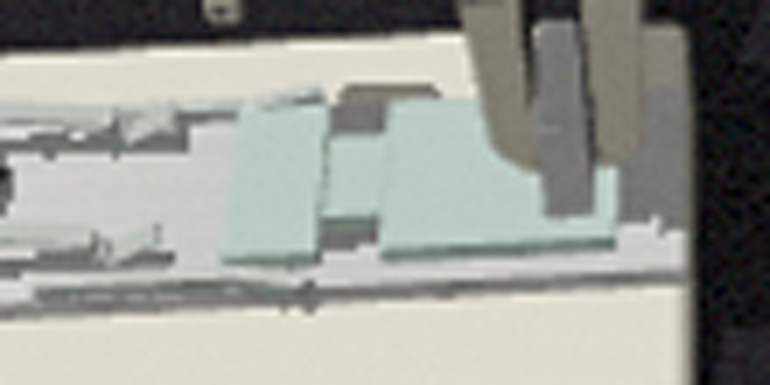

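The nose is at column ~230 of the crop, centred between the rails. The clip lips are at ~185. The weight is back on the gripper, so I lower 0.2 mm and continue.

Call:
{"name": "jog_arm", "arguments": {
  "commands": [1,0,0,0.0002,0,1,-0.001,0,0,0,1,-0.0015,0,0,0,1,-0.0015,0,0,0,1,0,0,0,0]
}}

```text
t: 11.47
tool_pos: [0.5649, -0.0427, 0.0547]
orientation: [2.249, 2.193, 0.0]
force: [0.3, -0.3, 0.2]
opening: 0.0138
```

Call:
{"name": "jog_arm", "arguments": {
  "commands": [1,-0.001,0,0,0,1,-0.001,0,0,0,1,-0.001,0,0,0,1,-0.001,0,0,0,1,0,0,0,0]
}}

```text
t: 11.88
tool_pos: [0.5648, -0.0466, 0.0547]
orientation: [2.249, 2.193, 0.0]
force: [-1.1, 0.6, 0.4]
opening: 0.0141
```

Call:
{"name": "jog_arm", "arguments": {
  "commands": [1,-0.001,0,0,0,1,-0.001,0,0,0,1,-0.001,0,0,0,1,-0.001,0,0,0,1,0,0,0,0]
}}

```text
t: 12.3
tool_pos: [0.5647, -0.0506, 0.0547]
orientation: [2.249, 2.193, 0.0]
force: [-0.4, 0.3, 1.6]
opening: 0.0137
```

Call:
{"name": "jog_arm", "arguments": {
  "commands": [1,-0.001,0,0,0,1,-0.001,0,0,0,1,-0.001,0,0,0,1,0,0,0,0]
}}

```text
t: 12.63
tool_pos: [0.5646, -0.0536, 0.0547]
orientation: [2.249, 2.193, -0.0]
force: [-0.2, 1.1, 1.7]
opening: 0.0138
```

Call:
{"name": "jog_arm", "arguments": {
  "commands": [1,-0.001,0,0,0,1,-0.001,0,0,0,1,-0.001,0,0,0,1,0,0,0,0]
}}

```text
t: 12.97
tool_pos: [0.5646, -0.0566, 0.0547]
orientation: [2.249, 2.193, 0.0]
force: [-0.0, 0.2, 2.4]
opening: 0.014
```

```bash
python3 - <<'E'
from h import *
st()
p=robot.read_camera('scene')
cv2.imwrite('pics/b4.png',cv2.resize(p['img'][220:275,160:270],None,fx=7,fy=7,interpolation=cv2.INTER_CUBIC))
E
```

```text
t 12.97 pos [ 0.5646 -0.0566  0.0547] yaw 88.56 z [ 2.e-04 -1.e-04 -1.e+00] F [-0.04  0.2   2.35] Ft [ 0.2  -0.05 -2.35] M [ 0.17  0.05 -0.05] open 0.014
```

View pics/b4.png

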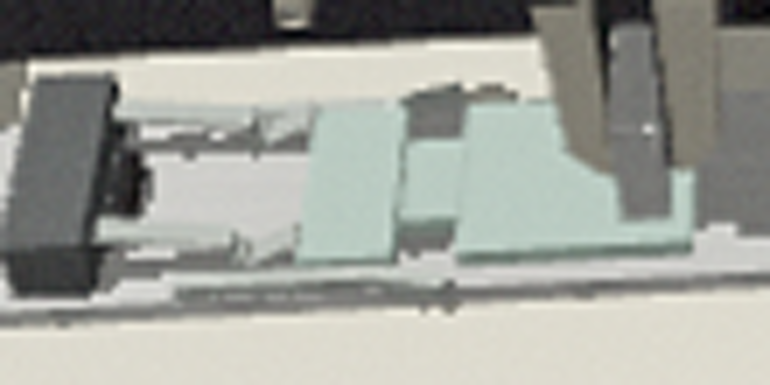

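The nose (column ~305) has reached the lip tips. I'll go on in small steps, watching the force in y.

Call:
{"name": "jog_arm", "arguments": {
  "commands": [1,-0.001,0,-0.0001,0,1,-0.001,0,0,0,1,0,0,0,0]
}}

```text
t: 13.27
tool_pos: [0.5644, -0.0585, 0.0547]
orientation: [2.249, 2.193, -0.0]
force: [0.3, 0.6, 2.5]
opening: 0.0139
```

Call:
{"name": "jog_arm", "arguments": {
  "commands": [1,-0.001,0,0,0,1,-0.001,0,0,0,1,0,0,0,0]
}}

```text
t: 13.52
tool_pos: [0.5644, -0.0606, 0.0547]
orientation: [2.249, 2.193, -0.0]
force: [-0.8, 0.7, 2.9]
opening: 0.0141
```

Call:
{"name": "jog_arm", "arguments": {
  "commands": [1,-0.001,0,0,0,1,-0.001,0,0,0,1,0,0,0,0]
}}

```text
t: 13.77
tool_pos: [0.5643, -0.0626, 0.0547]
orientation: [2.249, 2.193, -0.0]
force: [0.7, 0.6, 2.3]
opening: 0.0142
```

Call:
{"name": "jog_arm", "arguments": {
  "commands": [1,-0.001,0,0,0,1,-0.001,0,0,0,1,0,0,0,0]
}}

```text
t: 14.02
tool_pos: [0.5643, -0.0643, 0.0547]
orientation: [-2.249, -2.193, -0.0]
force: [-0.7, 3.0, 1.7]
opening: 0.0137
```

Call:
{"name": "jog_arm", "arguments": {
  "commands": [1,-0.0005,0,0,0,1,-0.0005,0,0,0,1,0,0,0,0]
}}

```text
t: 14.27
tool_pos: [0.5642, -0.0646, 0.0547]
orientation: [-2.248, -2.193, -0.001]
force: [-0.6, 6.4, 3.0]
opening: 0.0141
```

Call:
{"name": "jog_arm", "arguments": {
  "commands": [1,-0.0005,0,0,0,1,-0.0005,0,0,0,1,0,0,0,0]
}}

```text
t: 14.52
tool_pos: [0.5643, -0.0654, 0.0548]
orientation: [-2.248, -2.193, -0.002]
force: [0.5, 6.8, 3.4]
opening: 0.0144
```

Call:
{"name": "jog_arm", "arguments": {
  "commands": [1,-0.0005,0,0,0,1,-0.0005,0,0,0,1,0,0,0,0]
}}

```text
t: 14.77
tool_pos: [0.5643, -0.0663, 0.0548]
orientation: [-2.248, -2.193, -0.002]
force: [0.4, 8.3, 3.0]
opening: 0.0138
```

Call:
{"name": "jog_arm", "arguments": {
  "commands": [1,0,0,-0.0001,0,1,-0.0005,0,0,0,1,0,0,0,0]
}}

```text
t: 15.02
tool_pos: [0.5642, -0.0667, 0.0548]
orientation: [-2.248, -2.193, -0.002]
force: [0.1, 7.0, 2.3]
opening: 0.0136
```

```bash
python3 - <<'E'
from h import *
st()
p=robot.read_camera('scene')
cv2.imwrite('pics/b5.png',cv2.resize(p['img'][220:275,160:270],None,fx=7,fy=7,interpolation=cv2.INTER_CUBIC))
E
```

```text
t 15.02 pos [ 0.5642 -0.0667  0.0548] yaw 88.59 z [-1.0e-04  1.6e-03 -1.0e+00] F [0.06 7.   2.33] Ft [ 7.   -0.12 -2.32] M [ 1.15 -0.13  0.05] open 0.0136
```

View pics/b5.png

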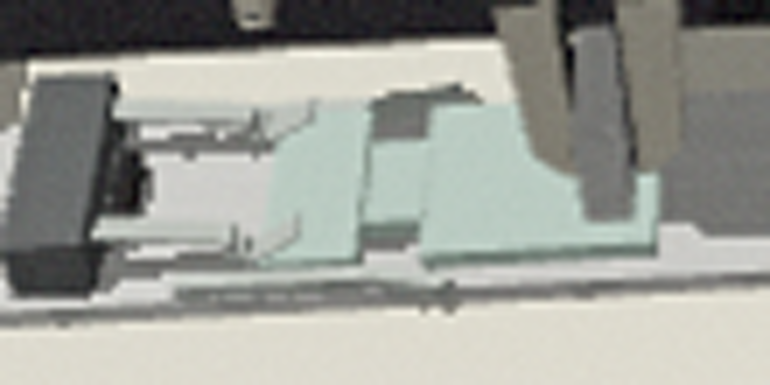

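The lips are climbing over the nose (lip tips at ~300–310, nose at ~270). I continue.

Call:
{"name": "jog_arm", "arguments": {
  "commands": [1,-0.0005,0,0,0,1,-0.0005,0,0,0,1,0,0,0,0]
}}

```text
t: 15.32
tool_pos: [0.5642, -0.0676, 0.0548]
orientation: [-2.248, -2.193, -0.002]
force: [0.0, 7.7, 3.4]
opening: 0.0142
```

Call:
{"name": "jog_arm", "arguments": {
  "commands": [1,-0.0005,0,0,0,1,-0.0005,0,0,0,1,0,0,0,0]
}}

```text
t: 15.57
tool_pos: [0.5641, -0.0685, 0.0548]
orientation: [-2.248, -2.193, -0.002]
force: [1.2, 8.3, 2.4]
opening: 0.0137
```

Call:
{"name": "jog_arm", "arguments": {
  "commands": [1,-0.0005,0,0,0,1,-0.0005,0,0,0,1,0,0,0,0]
}}

```text
t: 15.82
tool_pos: [0.5641, -0.0694, 0.0548]
orientation: [-2.247, -2.193, -0.002]
force: [-0.3, 9.2, 3.5]
opening: 0.0141
```

Call:
{"name": "jog_arm", "arguments": {
  "commands": [1,-0.0005,0,0,0,1,-0.0005,0,0,0,1,0,0,0,0]
}}

```text
t: 16.07
tool_pos: [0.5641, -0.0701, 0.0548]
orientation: [-2.247, -2.193, -0.003]
force: [0.8, 10.0, 3.6]
opening: 0.0136
```

Call:
{"name": "jog_arm", "arguments": {
  "commands": [1,0,0,-0.0002,0,1,0,0,0,0,1,0,0,0,0]
}}

```text
t: 16.32
tool_pos: [0.5641, -0.0701, 0.0549]
orientation: [-2.247, -2.193, -0.003]
force: [0.8, 10.1, 2.3]
opening: 0.0141
```

Call:
{"name": "jog_arm", "arguments": {
  "commands": [1,-0.0005,0,0,0,1,0,0,0,0,1,0,0,0,0]
}}

```text
t: 16.57
tool_pos: [0.5641, -0.0703, 0.0549]
orientation: [-2.247, -2.193, -0.003]
force: [1.2, 10.9, 2.9]
opening: 0.0144
```

```bash
python3 - <<'E'
from h import *
st()
p=robot.read_camera('scene')
cv2.imwrite('pics/b6.png',cv2.resize(p['img'][220:275,160:270],None,fx=7,fy=7,interpolation=cv2.INTER_CUBIC))
E
```

```text
t 16.57 pos [ 0.5641 -0.0703  0.0549] yaw 88.6 z [-2.0e-04  2.9e-03 -1.0e+00] F [ 1.16 10.91  2.86] Ft [10.94  0.89 -2.83] M [ 1.81 -0.13  0.02] open 0.0144
```

View pics/b6.png

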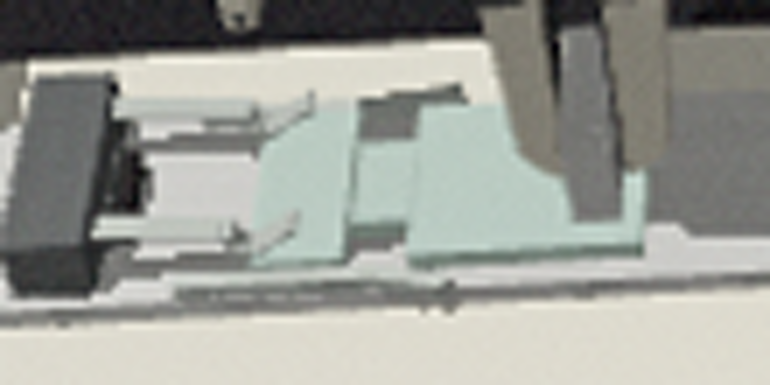

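Call:
{"name": "jog_arm", "arguments": {
  "commands": [1,0,0,-0.0003,0,1,0,0,0,0,1,0,0,0,0]
}}

```text
t: 16.87
tool_pos: [0.5639, -0.0704, 0.055]
orientation: [-2.247, -2.192, -0.003]
force: [1.5, 11.3, 1.0]
opening: 0.0141
```

Call:
{"name": "jog_arm", "arguments": {
  "commands": [1,-0.0004,0,0,0,1,0,0,0,0,1,0,0,0,0]
}}

```text
t: 17.12
tool_pos: [0.5639, -0.0705, 0.055]
orientation: [-2.246, -2.192, -0.003]
force: [1.4, 12.0, 2.8]
opening: 0.014
```

The push has reached 12 N with little progress, so I stop pushing and look before going on.

Call:
{"name": "jog_arm", "arguments": {
  "commands": [1,0.001,0,0,0,1,0,0,0,0,1,0,0,0,0]
}}

```text
t: 17.37
tool_pos: [0.5639, -0.0704, 0.0549]
orientation: [-2.247, -2.193, -0.001]
force: [0.7, 8.3, 1.0]
opening: 0.014
```

```bash
python3 - <<'E'
from h import *
st()
p=robot.read_camera('scene')
cv2.imwrite('pics/b7.png',cv2.resize(p['img'][225:265,160:230],None,fx=11,fy=11,interpolation=cv2.INTER_CUBIC))
p=robot.read_camera('top')
cv2.imwrite('pics/b7t.png',cv2.resize(p['img'][205:265,380:460],None,fx=9,fy=9,interpolation=cv2.INTER_CUBIC))
E
```

```text
t 17.37 pos [ 0.5639 -0.0704  0.0549] yaw 88.6 z [-5.0e-04  1.9e-03 -1.0e+00] F [0.71 8.31 1.02] Ft [ 8.33  0.5  -1.01] M [ 1.26 -0.24  0.11] open 0.014
```

View pics/b7.png

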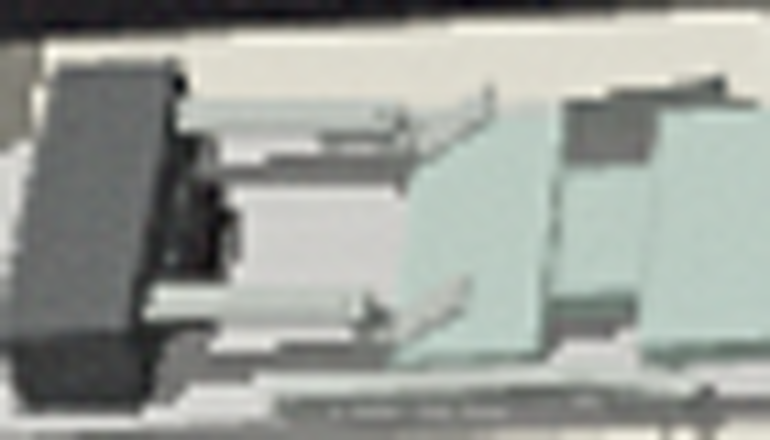

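View pics/b7t.png

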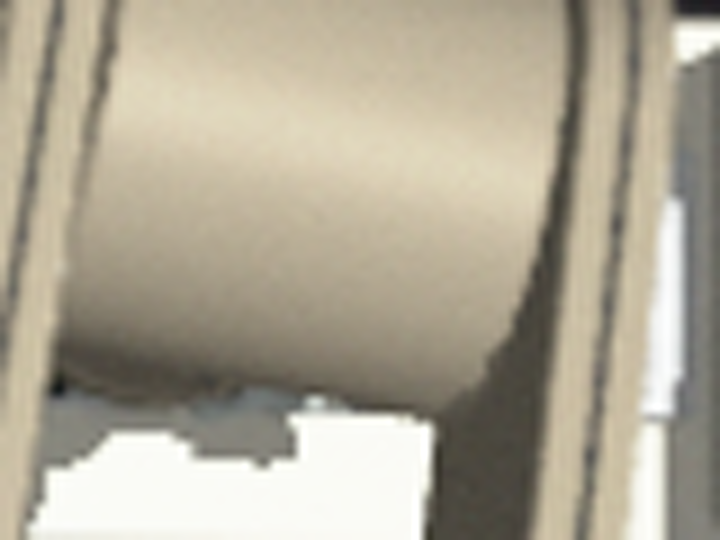

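Both clips are lifted and almost on top of the glass; this is the last of the hump. I'll take more down-load off, since it adds friction, and push again.

Call:
{"name": "jog_arm", "arguments": {
  "commands": [1,0,0,-0.0004,0,1,-0.0005,0,0,0,1,0,0,0,0,1,0,0,0,0]
}}

```text
t: 17.8
tool_pos: [0.5637, -0.0705, 0.055]
orientation: [-2.247, -2.192, -0.002]
force: [1.2, 9.5, 0.1]
opening: 0.0136
```

Call:
{"name": "jog_arm", "arguments": {
  "commands": [1,0,0,-0.0002,0,1,-0.0004,0,0,0,1,0,0,0,0,1,0,0,0,0]
}}

```text
t: 18.13
tool_pos: [0.5636, -0.0707, 0.0552]
orientation: [-2.246, -2.192, -0.002]
force: [0.9, 10.8, -0.8]
opening: 0.014
```

Call:
{"name": "jog_arm", "arguments": {
  "commands": [1,0,0.0006,0,0,1,0,0,0,0,1,0,0,0,0]
}}

```text
t: 18.38
tool_pos: [0.564, -0.0708, 0.0551]
orientation: [-2.246, -2.192, -0.001]
force: [0.3, 9.7, -0.1]
opening: 0.0141
```

```bash
python3 - <<'E'
from h import *
st()
p=robot.read_camera('scene')
cv2.imwrite('pics/b8.png',cv2.resize(p['img'][220:275,160:270],None,fx=7,fy=7,interpolation=cv2.INTER_CUBIC))
E
```

```text
t 18.38 pos [ 0.564  -0.0708  0.0551] yaw 88.59 z [-0.0016  0.0029 -1.    ] F [ 0.29  9.72 -0.05] Ft [9.73 0.06 0.08] M [ 1.78 -0.14  0.08] open 0.0141
```

View pics/b8.png

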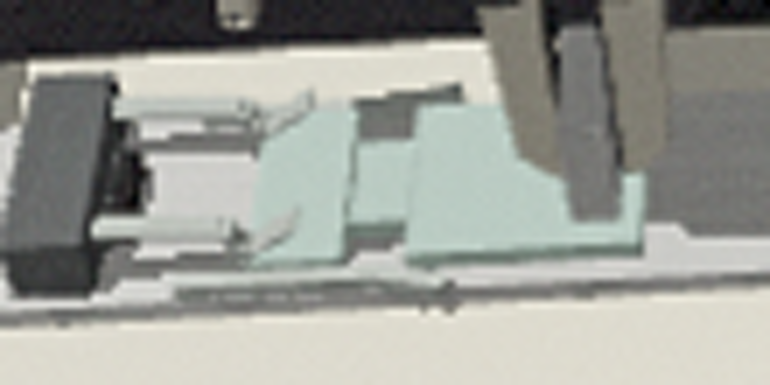

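Call:
{"name": "jog_arm", "arguments": {
  "commands": [1,-0.0005,0,0,0,1,0,0,0,0,1,0,0,0,0]
}}

```text
t: 18.68
tool_pos: [0.5639, -0.0711, 0.0551]
orientation: [-2.246, -2.192, -0.002]
force: [0.6, 10.6, 0.4]
opening: 0.0141
```

Call:
{"name": "jog_arm", "arguments": {
  "commands": [1,-0.0003,0,0,0,1,0,0,0,0,1,0,0,0,0]
}}

```text
t: 18.93
tool_pos: [0.5639, -0.0728, 0.055]
orientation: [-2.247, -2.193, 0.001]
force: [1.2, 3.2, -2.8]
opening: 0.0142
```

The clips are over: the force fell from 10.6 to 3.2 N. Home should be about 29–31 mm farther, at TCP y ≈ -0.102. I settle the height and slide on.

Call:
{"name": "jog_arm", "arguments": {
  "commands": [1,-0.001,0,0.0003,0,1,-0.001,0,0,0,1,-0.001,0,0,0,1,-0.001,0,0,0,1,0,0,0,0]
}}

```text
t: 19.35
tool_pos: [0.5641, -0.0779, 0.0552]
orientation: [-2.249, -2.193, 0.001]
force: [-0.3, 0.8, -5.2]
opening: 0.0139
```

Call:
{"name": "jog_arm", "arguments": {
  "commands": [1,-0.001,0,0,0,1,-0.001,0,0,0,1,-0.001,0,0,0,1,-0.001,0,0,0,1,0,0,0,0]
}}

```text
t: 19.77
tool_pos: [0.5644, -0.0818, 0.0556]
orientation: [2.249, 2.193, -0.0]
force: [0.4, 1.7, -5.3]
opening: 0.0139
```

Call:
{"name": "jog_arm", "arguments": {
  "commands": [1,-0.001,0,0,0,1,-0.001,0,0,0,1,-0.001,0,0,0,1,-0.001,0,0,0,1,0,0,0,0]
}}

```text
t: 20.18
tool_pos: [0.5643, -0.0857, 0.0556]
orientation: [2.249, 2.193, -0.0]
force: [-0.3, 0.7, -6.3]
opening: 0.0141
```

```bash
python3 - <<'E'
from h import *
st()
p=robot.read_camera('scene')
cv2.imwrite('pics/b9.png',cv2.resize(p['img'][220:275,160:270],None,fx=7,fy=7,interpolation=cv2.INTER_CUBIC))
E
```

```text
t 20.18 pos [ 0.5643 -0.0857  0.0556] yaw 88.55 z [-1.e-04 -1.e-04 -1.e+00] F [-0.31  0.66 -6.33] Ft [ 0.66 -0.32  6.33] M [ 0.57 -0.   -0.02] open 0.0141
```

View pics/b9.png

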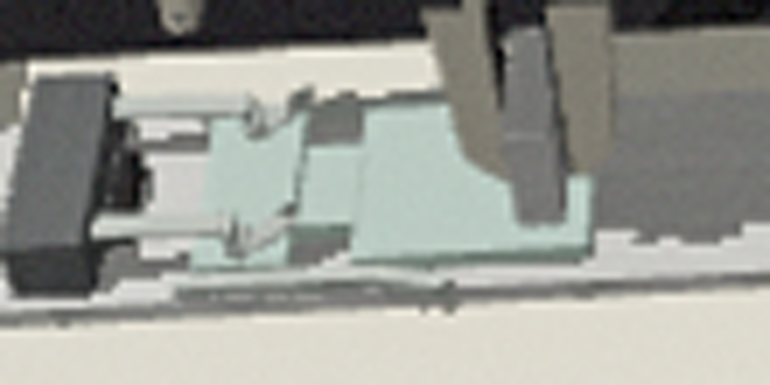

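The clips ride on the glass. Fz shows I'm carrying about 0.9 mm too high, so I lower it back flat.

Call:
{"name": "jog_arm", "arguments": {
  "commands": [1,0,0,0.0004,0,1,0,0,0.0003,0,1,0,0,0,0,1,0,0,0,0]
}}

```text
t: 20.57
tool_pos: [0.5644, -0.0856, 0.0551]
orientation: [2.249, 2.193, -0.0]
force: [-0.3, 0.7, -4.7]
opening: 0.0141
```

Call:
{"name": "jog_arm", "arguments": {
  "commands": [1,-0.001,0,0,0,1,-0.001,0,0,0,1,-0.001,0,0,0,1,-0.001,0,0,0,1,0,0,0,0]
}}

```text
t: 20.98
tool_pos: [0.5643, -0.0897, 0.055]
orientation: [2.249, 2.193, 0.0]
force: [0.5, 1.9, -3.9]
opening: 0.0139
```

Call:
{"name": "jog_arm", "arguments": {
  "commands": [1,-0.001,0,0,0,1,-0.001,0,0,0,1,-0.001,0,0,0,1,0,0,0,0]
}}

```text
t: 21.32
tool_pos: [0.5642, -0.0927, 0.055]
orientation: [2.249, 2.193, -0.0]
force: [-0.3, 1.7, -4.2]
opening: 0.0139
```

Call:
{"name": "jog_arm", "arguments": {
  "commands": [1,-0.001,0,0,0,1,-0.001,0,0,0,1,-0.001,0,0,0,1,0,0,0,0]
}}

```text
t: 21.65
tool_pos: [0.5641, -0.0958, 0.055]
orientation: [2.249, 2.193, -0.0]
force: [0.2, 2.8, -4.1]
opening: 0.0137
```

Call:
{"name": "jog_arm", "arguments": {
  "commands": [1,0,0,0.0003,0,1,-0.001,0,0,0,1,-0.001,0,0,0,1,0,0,0,0]
}}

```text
t: 21.98
tool_pos: [0.5642, -0.0977, 0.0548]
orientation: [2.249, 2.193, 0.0]
force: [-0.3, 2.8, -2.0]
opening: 0.014
```

Call:
{"name": "jog_arm", "arguments": {
  "commands": [1,-0.001,0,0,0,1,-0.001,0,0,0,1,0,0,0,0]
}}

```text
t: 22.23
tool_pos: [0.5641, -0.1, 0.0547]
orientation: [2.249, 2.193, -0.0]
force: [0.8, 1.3, -2.3]
opening: 0.0139
```

```bash
python3 - <<'E'
from h import *
st()
p=robot.read_camera('scene')
cv2.imwrite('pics/c1.png',cv2.resize(p['img'][220:275,160:270],None,fx=7,fy=7,interpolation=cv2.INTER_CUBIC))
E
```

```text
t 22.23 pos [ 0.5641 -0.1     0.0547] yaw 88.56 z [ 3.e-04 -7.e-04 -1.e+00] F [ 0.8   1.28 -2.26] Ft [1.3  0.77 2.26] M [ 0.24 -0.03  0.02] open 0.0139
```

View pics/c1.png

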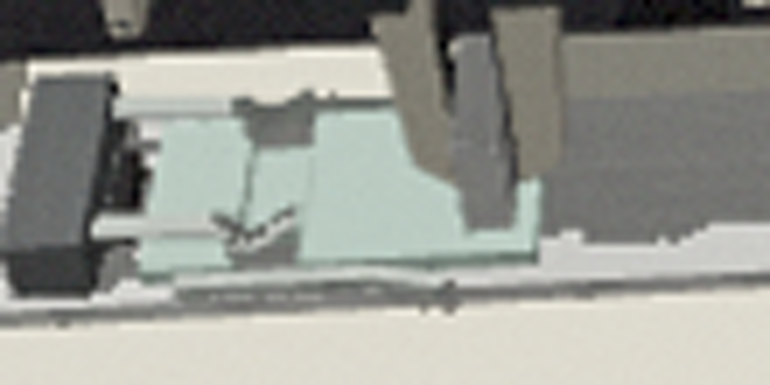

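The nose is almost at the bumper (~150) and the toes are at the notch edge. I creep on.

Call:
{"name": "jog_arm", "arguments": {
  "commands": [1,-0.0005,0,0,0,1,-0.0005,0,0,0,1,0,0,0,0]
}}

```text
t: 22.53
tool_pos: [0.564, -0.101, 0.0547]
orientation: [2.249, 2.193, -0.001]
force: [0.0, -0.4, -1.9]
opening: 0.0137
```

Call:
{"name": "jog_arm", "arguments": {
  "commands": [1,-0.0005,0,0,0,1,-0.0005,0,0,0,1,0,0,0,0]
}}

```text
t: 22.78
tool_pos: [0.564, -0.1022, 0.0547]
orientation: [2.249, 2.193, -0.001]
force: [-0.0, -4.7, -2.7]
opening: 0.0138
```

Call:
{"name": "jog_arm", "arguments": {
  "commands": [1,-0.0005,0,0,0,1,-0.0005,0,0,0,1,0,0,0,0]
}}

```text
t: 23.03
tool_pos: [0.564, -0.1025, 0.0548]
orientation: [2.249, 2.193, 0.0]
force: [-0.6, -1.7, 0.3]
opening: 0.0137
```

```bash
python3 - <<'E'
from h import *
st()
p=robot.read_camera('scene')
cv2.imwrite('pics/c2.png',cv2.resize(p['img'][220:275,160:270],None,fx=7,fy=7,interpolation=cv2.INTER_CUBIC))
E
```

```text
t 23.03 pos [ 0.564  -0.1025  0.0548] yaw 88.56 z [ 2.e-04  0.e+00 -1.e+00] F [-0.57 -1.68  0.34] Ft [-1.7  -0.52 -0.34] M [-0.34  0.04 -0.02] open 0.0137
```

View pics/c2.png

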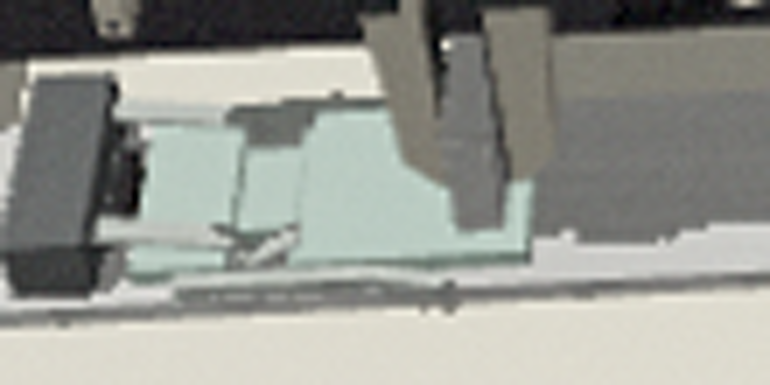

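The clips have dropped into the notches, and Fy went negative as they snapped in. I creep on to the bumper.

Call:
{"name": "jog_arm", "arguments": {
  "commands": [1,-0.0005,0,0,0,1,0,0,0,0,1,0,0,0,0]
}}

```text
t: 23.33
tool_pos: [0.5641, -0.1027, 0.0548]
orientation: [2.249, 2.194, 0.001]
force: [-1.3, 1.6, 0.5]
opening: 0.014
```

Call:
{"name": "jog_arm", "arguments": {
  "commands": [1,-0.0005,0,0,0,1,0,0,0,0,1,0,0,0,0]
}}

```text
t: 23.58
tool_pos: [0.564, -0.1034, 0.0548]
orientation: [2.249, 2.193, 0.0]
force: [-0.7, 0.5, 0.6]
opening: 0.0139
```

Call:
{"name": "jog_arm", "arguments": {
  "commands": [1,-0.0005,0,0,0,1,0,0,0,0,1,0,0,0,0]
}}

```text
t: 23.83
tool_pos: [0.564, -0.104, 0.0547]
orientation: [2.249, 2.193, 0.0]
force: [0.1, 0.6, 0.8]
opening: 0.014
```

Call:
{"name": "jog_arm", "arguments": {
  "commands": [1,-0.0005,0,0,0,1,0,0,0,0,1,0,0,0,0]
}}

```text
t: 24.08
tool_pos: [0.564, -0.1043, 0.0548]
orientation: [2.249, 2.193, 0.0]
force: [0.0, 2.4, 1.6]
opening: 0.0137
```

Call:
{"name": "jog_arm", "arguments": {
  "commands": [1,-0.0004,0,0,0,1,0,0,0,0,1,0,0,0,0]
}}

```text
t: 24.33
tool_pos: [0.564, -0.1047, 0.0547]
orientation: [-2.249, -2.193, -0.001]
force: [0.2, 3.7, 3.1]
opening: 0.0139
```

```bash
python3 - <<'E'
from h import *
st()
p=robot.read_camera('scene')
cv2.imwrite('pics/c3.png',cv2.resize(p['img'][225:265,160:230],None,fx=11,fy=11,interpolation=cv2.INTER_CUBIC))
E
```

```text
t 24.33 pos [ 0.564  -0.1047  0.0547] yaw 88.57 z [ 2.e-04  3.e-04 -1.e+00] F [0.24 3.66 3.1 ] Ft [ 3.67  0.14 -3.1 ] M [ 0.54 -0.04  0.05] open 0.0139
```

View pics/c3.png

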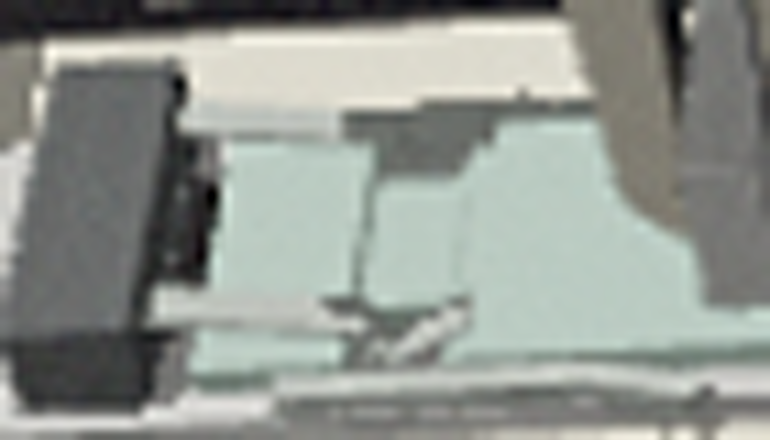

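The nose touches the bumper (~205) with about 3.7 N, and both leaves are down in the notches. I unload, open partly, and rise straight up.

Call:
{"name": "jog_arm", "arguments": {
  "commands": [1,0.0004,0,-0.0001,0,1,0,0,0,0,0.65,0,0,0,0,0.5,0,0,0,0,0.4,0,0,0,0,0.4,0,0,0,0,0.4,0,0,0,0]
}}

```text
t: 24.97
tool_pos: [0.5637, -0.1046, 0.0546]
orientation: [-2.249, -2.193, 0.0]
force: [-0.2, -0.1, -0.4]
opening: 0.0279
```

Call:
{"name": "jog_arm", "arguments": {
  "commands": [0.4,0,0,-0.003,0,0.4,0,0,-0.006,0,0.4,0,0,-0.01,0,0.4,0,0,-0.015,0,0.4,0,0,-0.02,0,0.4,0,0,-0.025,0,0.4,0,0,-0.025,0,0.4,0,0,-0.025,0,0.4,0.02,0,-0.01,0,0.4,0.03,0,0,0,0.4,0.04,0,0,0,0.4,0.04,0,0,0,0.4,0.04,0,0,0,0.4,0.04,0,0,0,0.4,0.04,0,0,0,0.4,0.03,0,0,0,0.4,0.02,0,0,0,0.4,0,0,0,0,0.4,0,0,0,0]
}}

```text
t: 26.55
tool_pos: [0.5714, 0.1965, 0.1947]
orientation: [2.246, 2.196, 0.001]
force: [0.0, 0.7, 0.6]
opening: 0.0279
```

```bash
python3 - <<'E'
from h import *
st()
p=robot.read_camera('scene'); cv2.imwrite('pics/d0.png',p['img'])
cv2.imwrite('pics/d1.png',cv2.resize(p['img'][220:275,160:270],None,fx=7,fy=7,interpolation=cv2.INTER_CUBIC))
p=robot.read_camera('top'); cv2.imwrite('pics/d2.png',p['img'])
cv2.imwrite('pics/d3.png',cv2.resize(p['img'][205:265,365:465],None,fx=8,fy=8,interpolation=cv2.INTER_CUBIC))
E
```

```text
t 26.55 pos [0.5714 0.1965 0.1947] yaw 88.7 z [ 9.e-04 -1.e-04 -1.e+00] F [0.04 0.75 0.6 ] Ft [ 0.75  0.02 -0.6 ] M [ 0.   -0.06 -0.01] open 0.0279
```

View pics/d0.png

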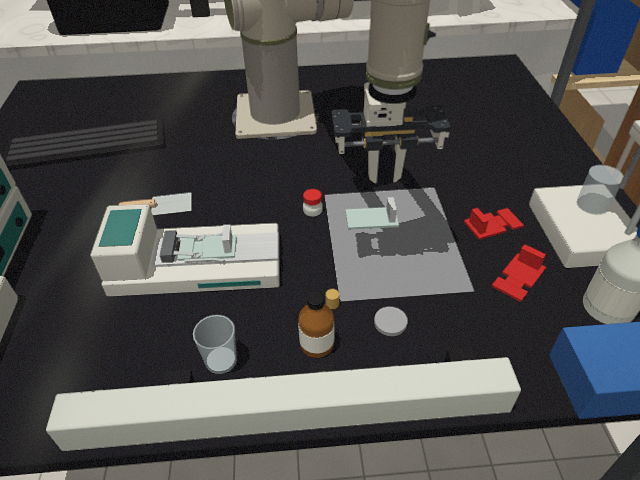

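View pics/d1.png

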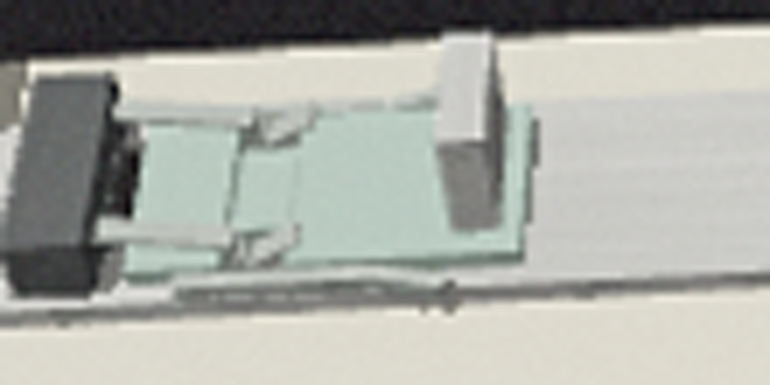

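View pics/d3.png

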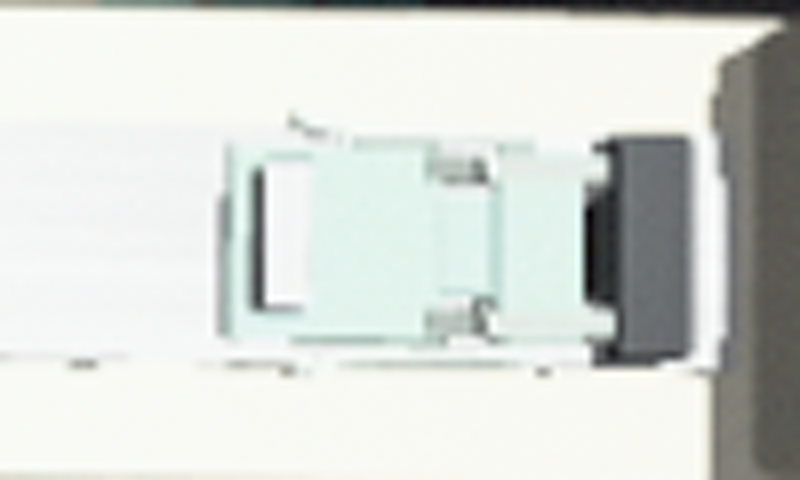

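Both views show the plate seated: the nose is at the bumper (top crop column ~588) and both clip toes are in the notches (~430–490). The gripper is clear and nothing else has moved. I'm handing it in.

```bash
python3 -c "
from plant import robot
print(robot.close_job())"
```

```text
the job is handed in; nothing more can be done
None
```

The notched plate is home in the reader with both clips snapped into its notches, and I have let go of it and handed the job in at about 27 s.

- **Path:** I gripped the plate by its bar, laid it flat on the open end of the bed, and slid it in under both clips until it met the rubber bumper.
- **Final checks:** Both cameras showed the nose at the bumper and a clip toe in each notch. When the clips dropped in, the force along the slide went briefly negative. The bumper then pushed back with about 3.7 N before I released. The gripper is clear of the plate, and in the scene view the other things are where they were.
- **Push over 10 N:** Getting the nose under the clips took more than the 10 N you called ample. The readings mostly ran at 7–11 N and reached about 12 N once. At that point I stopped, backed off, eased the downward load and centred the plate slightly. It then went over at about 10.6 N. All readings stayed under the 20 N limit.
- **Plate held too high:** After the clips popped over, I held the plate up to 0.9 mm too high at the grip bar for about 12 mm of the slide, with the clips pressing on it. I lowered it to within about 0.3 mm, and it was flat on the bed again for the last few millimetres.

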